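Put the calibration weights back on their stands

TASK

Pick out the three calibration weights from the other things on the bench and stand each one upright in the bore of its own wooden stand: the large weight in the large stand, the middle one in the middle stand, the small one in the small stand. Work one after another from the largest to the smallest, letting each go before you take the next, and set them down without letting them drop or knocking them over. Leave the ring cutter and the piece of dough where they are.

Things in the scene. Friction and masses are not known exactly. Their poses are not given: they have to be found in the camera images.
- large_weight: The large of three loose cylindrical calibration weights, standing upright: straight body 38 mm in diameter up to about 44 mm above its foot, then a narrow neck and a small knob head; 66 mm tall in all. Bare steel, about 0.5 kg. Origin: centre of its underside, z up. Grip it across the straight body, from above.
- middle_weight: The middle of three loose cylindrical calibration weights, standing upright: straight body 29 mm in diameter up to about 31 mm above its foot, then a narrow neck and a small knob head; 52 mm tall in all. Bare steel, about 0.2 kg. Origin: centre of its underside, z up. Grip it across the straight body, from above.
- small_weight: The small of three loose cylindrical calibration weights, standing upright: straight body 23 mm in diameter up to about 24 mm above its foot, then a narrow neck and a small knob head; 44 mm tall in all. Yellowish metal, about 0.1 kg. Origin: centre of its underside, z up. Grip it across the straight body, from above.
- large_stand: The large of three square wooden stands, fixed to the worktop: 76 x 76 mm, 14 mm high, with one round felt-floored bore of 52 mm in the middle, 8 mm deep (its floor 6 mm above the underside); the place of the large weight. Origin: centre of its underside; x and y along its sides, z up.
- middle_stand: The middle of three square wooden stands, fixed to the worktop: 66 x 66 mm, 14 mm high, with one round felt-floored bore of 43 mm in the middle, 8 mm deep (its floor 6 mm above the underside); the place of the middle weight. Origin: centre of its underside; x and y along its sides, z up.
- small_stand: The small of three square wooden stands, fixed to the worktop: 58 x 58 mm, 14 mm high, with one round felt-floored bore of 36 mm in the middle, 8 mm deep (its floor 6 mm above the underside); the place of the small weight. Origin: centre of its underside; x and y along its sides, z up.
- ring_cutter: Bystander: plain round metal ring cutter, open ring 46 mm across and 29 mm high, loose. Origin: centre of its underside.
- dough_piece: Bystander: cylindrical tan piece of dough with dark specks, 41 mm across and 39 mm high, loose. Origin: centre of its underside.
- meter_1: Bystander, fixed at the right of the work: white load meter standing on its long edge, 42 mm thick, 152 mm long and 86 mm high, with a cable stub at each end of its length (278 mm over the stubs). Origin: centre of its underside; its length runs along its own y, almost straight away from the robot.
Mind the look-alikes: they are no part of the job. Leave any green look-alike of the small_weight alone.

How it is judged:
By the outcome, as a careful person would: the job done as asked, in the order asked, and still so for the second after the job is handed in, with the robot touching nothing.
It also fails if it takes over 83 s, if anything falls off the work surface, if the arm or the gripper's body presses on something with over 40 N, if the wrist force passes 120 N, or if a joint passes its speed limit or range.

ROBOT

A 6-joint arm with a two-finger parallel gripper is mounted at the origin on a cart in front of the work surface, level with it; the furniture and walls round the work are solid. World frame = base frame: x ahead of the robot, y to its left, z up, the work surface at z = 0. Lengths are in m, angles in degrees, forces in N, time in s.
With the tool pointing down it reaches from about 0.25 to 0.725 m from the base axis. Payload 9.7 kg.
Tool frame: the origin (TCP) lies midway between the tips of the shut fingers; the grasp point (between the pads) lies 19 mm behind it; z points along the fingers, y is the line along which they close (so a half turn about z gives the same grasp; the last joint's range is limited). The gripper opens to 85 mm and grips with 20 to 120 N. Pads are 22 mm wide; open, the fingers measure 114 mm over their backs; the gripper's body (76 mm by 85 mm) begins 54 mm behind the grasp point. The pads swing forward as they close: fully open they stand 13 mm farther back than shut.
Start: joints at [-71.677, 4.979, 10.078, 95.1, 0, 90], TCP at [0.173, -0.522, 0.231] pointing down, gripper open.
Joint ranges: [-179.16, 179.16], [-48.56, 103.87], [-65.8, 70.77], [-126.05, 130.52], [-82.76, 87.17], [-180, 180]. Speed limits (degrees/s): [127.2, 127.2, 147.25, 180, 180, 180].

INTERFACE

Orientations are given as [roll, pitch, yaw] about the fixed x, y, z axes, in that order (R = Rz(yaw) Ry(pitch) Rx(roll)).
In Python, from workcell import * gives the robot as it stands.
- The arm moves only by the tool servo_tool, never from a script. Its argument "moves" is a list of rows, each a list of 4 numbers: the shift along the world's x, y, z in parts of the range, where 1.0 means 75 cm, then the turn about the world's z in fractions of the full range, 1 being 180 degrees. A call has 1 to 20 rows; each row is the pose to reach, as a shift and turn from the pose commanded when the call began; what a row does not reach only later rows make up. A row lasts 1/12 s, in which the tool goes at most 41.7 mm and 7.16 degrees, less where a joint would pass 70% of its speed; a pose out of reach is approached as far as the arm can. No shift or turn number may pass 1 either way. A call with a gripper value outside its range is refused whole. "claw" is the closure, from 0 (fully open) to 1 (shut), set as the call begins (left out, the last holds). The fingers move at their own pace and stop on an object; "force" is the grip in N (left out, the last holds). Time passes only in rows, so rows that repeat a pose let the fingers close. It gives the time, the measured TCP pose, the force, the opening and the grip force at its end, in the units of the state.
- get_obs(): the state, without advancing time (a new reading comes with each control period).
- camera(name): name is "scene" or "top"; returns the picture (480x640x3 uint8, red, green, blue); there is no depth.
- get_calibration(name): a dict with "fx", "fy", "cx", "cy" (pixels), "rvec" (rotation vector, rad) and "tvec" (3), from world to camera coordinates, as OpenCV has them. Camera axes: x right, y down, z forward; pixel columns grow to the right and rows downward; lengths in m; the calibration is good to about 2 mm. A picture is of the moment at which its call begins. get_calibration takes no time and is no camera call.
- job_done(): hands the job in; it is judged then, once.
The state is a dict: "time": time; "q": joint angles; "qd": joint speeds; "joint_efforts": joint torques, N m; "ee_pos": TCP position; "tcp_rot": TCP orientation; "wrist_force": force on the tool from outside, world axes, zero at the start; "torque": the same for the moment, N m; "opening": finger opening in m; "grasp_force": force on a finger pad.
Only numpy, scipy, OpenCV 4.12 (cv2) and the standard library are available. Lean on these libraries where they do the work, as an engineer would, in place of code of your own. Each camera call takes 0.05 s, during which the arm holds its last target. There are 200 camera calls.

## Working session

There is one attempt and no reset: what is moved stays moved. The work goes in short steps, Python scripts to look and compute and a tool call to move; the robot and the scene stay as the last step left them, time stands still between calls to the robot, and variables do not carry over. Pictures are saved under pics/ and viewed, at most 14 in all, crops included, and the job is handed in when it is done.

Besides the shell and the picture viewer there is one more tool, called after "Call:" by a JSON object that holds its "method" and its "body", one argument or row to a line. servo_tool: Moves the arm, as the interface text tells. Its arguments: {"type":"object","properties":{"moves":{"type":"array","items":{"type":"array","items":{"type":"number"}}},"claw":{"type":"number"},"force":{"type":"number"}},"required":["moves"]}

```bash
mkdir -p pics
cat > h.py <<'E'
from workcell import *
import numpy as np, cv2
def ray(n,u,v):
    c=get_calibration(n);R=cv2.Rodrigues(np.array(c["rvec"],float))[0];t=np.array(c["tvec"],float).ravel()
    return -R.T@t, R.T@np.array([(u-c["cx"])/c["fx"],(v-c["cy"])/c["fy"],1.])
def onplane(n,u,v,z):
    o,d=ray(n,u,v);return o+d*(z-o[2])/d[2]
def proj(n,p):
    c=get_calibration(n);R=cv2.Rodrigues(np.array(c["rvec"],float))[0];q=R@np.array(p,float)+np.array(c["tvec"],float).ravel()
    return c["fx"]*q[0]/q[2]+c["cx"],c["fy"]*q[1]/q[2]+c["cy"]
def snap(n,f):
    im=camera(n)[:,:,::-1].copy();cv2.imwrite("pics/"+f,im);return im
E
python3 -c "
from h import *
for n in ('scene','top'):
    snap(n,n+'1.png');print(n,ray(n,320,240),get_calibration(n)['fx'])
print(get_obs())"
```

```text
scene (array([-0.11926431, -0.63214157,  0.52893187]), array([ 0.70121655,  0.51786097, -0.49015878])) 617.13804084069
top (array([ 0.37237522, -0.17045702,  0.9217022 ]), array([ 0.18269217,  0.04364488, -0.98221774])) 541.3613924326885
{'time': 0.1, 'q': array([-7.16763216e+01,  5.00782111e+00,  1.00380112e+01,  9.50996025e+01,
        1.47173552e-03,  8.99996000e+01]), 'qd': array([-0.03148434, -0.02418052,  0.0578423 , -0.00206894,  0.04016057,
        0.01872869]), 'joint_efforts': array([ 2.57254851e-04, -5.21562982e+01,  4.65651333e+01,  1.61150034e-02,
       -4.96187411e-06, -1.19335411e-05]), 'ee_pos': array([ 0.17285188, -0.52190887,  0.23064639]), 'tcp_rot': array([-1.79930588e+02, -1.47221903e-03,  1.83240766e+01]), 'wrist_force': array([ 1.29435577, -0.57663473,  0.51877444]), 'torque': array([-0.02412052,  0.01813806,  0.0605014 ]), 'grasp_force': 0.0, 'opening': 0.08564577200665095}
```

View pics/scene1.png

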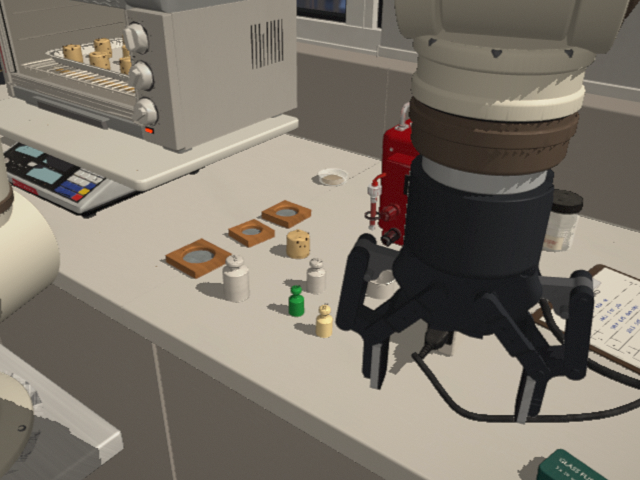

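View pics/top1.png

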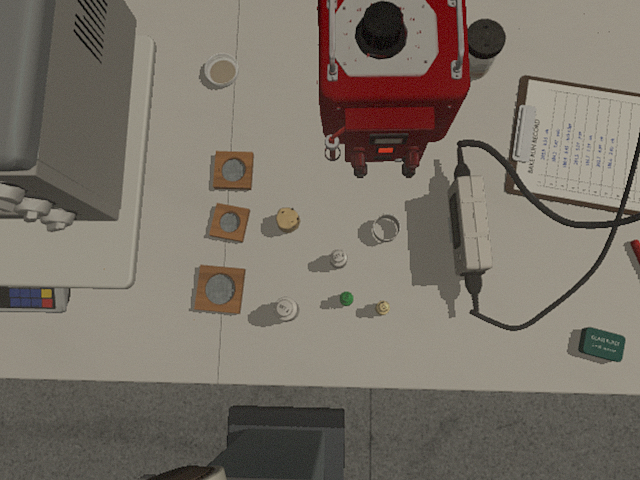

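Candidates (top px): grey weights at (287,308) and (339,259); yellow weight at (383,308); green look-alike at (346,298); dough at (288,218); ring at (385,229). The stands are at (219,289), (229,222) and (233,170). I choose 287,308 as large, 339,259 as middle and 383,308 as small. I'll check that in one crop and measure.

Run:
```python
from h import *
im=cv2.imread('pics/top1.png')
cv2.imwrite('pics/crop1.png',cv2.resize(im[145:335,185:415],None,fx=3.2,fy=3.1,interpolation=cv2.INTER_CUBIC)[:600,:800])
hsv=cv2.cvtColor(im,cv2.COLOR_BGR2HSV)
m=cv2.inRange(hsv,(5,90,60),(20,255,255))
for (u,v) in [(219,289),(229,222),(233,170)]:
    mm=np.zeros_like(m);mm[v-32:v+32,u-32:u+32]=m[v-32:v+32,u-32:u+32]
    cs,_=cv2.findContours(mm,cv2.RETR_EXTERNAL,cv2.CHAIN_APPROX_NONE);c=max(cs,key=cv2.contourArea)
    b=cv2.boxPoints(cv2.minAreaRect(c));P=np.array([onplane('top',*q,.014)[:2] for q in b])
    print('stand',P.mean(0).round(4),np.linalg.norm(P-np.roll(P,1,0),axis=1).round(4),[round(float(x),1) for x in np.degrees(np.arctan2(*(P[1]-P[0])[::-1])).ravel()])
    # bore: non-wood inside the box
    cx,cy=b.mean(0);fill=np.zeros_like(m);cv2.drawContours(fill,[c],-1,255,-1)
    hole=cv2.morphologyEx(fill&~mm,cv2.MORPH_OPEN,np.ones((3,3)))
    cs,_=cv2.findContours(hole,cv2.RETR_EXTERNAL,cv2.CHAIN_APPROX_NONE);h=max(cs,key=cv2.contourArea)
    e=cv2.boundingRect(h);x0=onplane('top',e[0],e[1]+e[3]/2,.014);x1=onplane('top',e[0]+e[2],e[1]+e[3]/2,.014)
    print('  bore',onplane('top',e[0]+e[2]/2,e[1]+e[3]/2,.014)[:2].round(4),np.linalg.norm(x1-x0).round(4))
for n,L in (('top',[(287,308),(339,259),(383,308),(346,298)]),('scene',[(236,299),(316,291),(324,335)])):
    for q in L: print(n,q,onplane(n,*q,0.04 if n=='top' else 0)[:2].round(4))
s=cv2.imread('pics/scene1.png')
cv2.imwrite('pics/crop2.png',cv2.resize(s[190:350,160:400],None,fx=3.3,fy=3.3,interpolation=cv2.INTER_CUBIC))
```

```text
stand [0.4548 0.0383] [0.0779 0.0765 0.0791 0.0761] [-2.6]
  bore [0.4533 0.0368] 0.051
stand [0.5702 0.0279] [0.0605 0.059  0.0612 0.0587] [-7.7]
  bore [0.5693 0.0262] 0.0348
stand [0.6641 0.0269] [0.0679 0.0687 0.0688 0.0684] [1.3]
  bore [0.663  0.0252] 0.0407
top (287, 308) [ 0.4232 -0.0804]
top (339, 259) [ 0.5051 -0.1633]
top (383, 308) [ 0.4265 -0.2357]
top (346, 298) [ 0.4414 -0.1758]
scene (236, 299) [ 0.4164 -0.0823]
scene (316, 291) [ 0.5066 -0.1637]
scene (324, 335) [ 0.4276 -0.2374]
```

View pics/crop1.png

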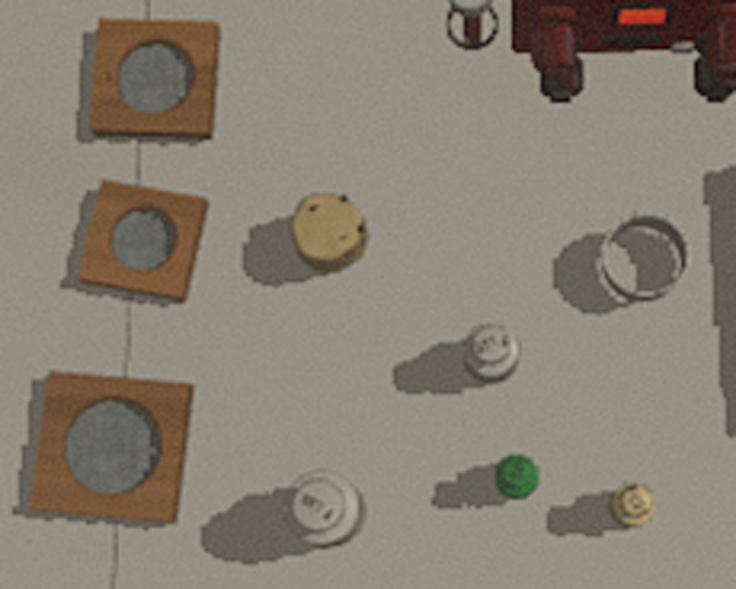

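View pics/crop2.png

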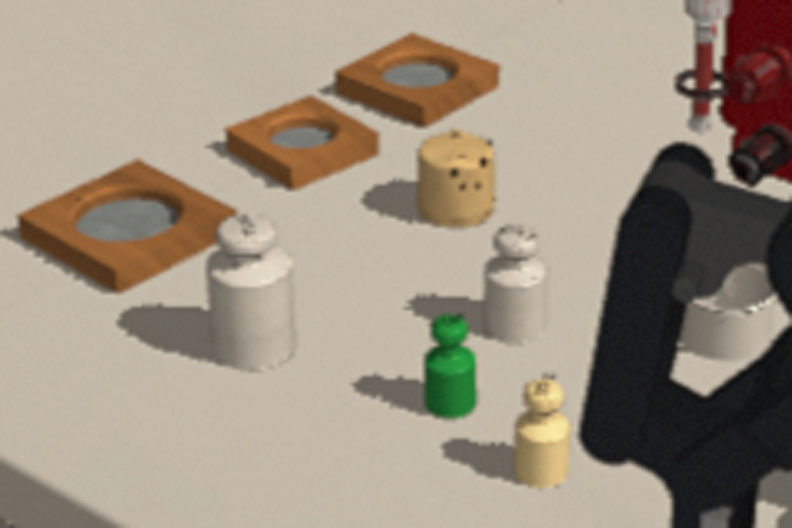

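The crops confirm the choice. Large weight: top (287,309), scene (236,297). Middle: top (339,259), scene (316,290). Yellow small: top (383,308), scene (324,335). The green look-alike at top (346,298) stays. By measured size, the stand nearest the robot is large (77 mm), the one between is small (60 mm) and the farthest is middle (68 mm).

Run:
```python
from h import *
for nm,t,z,s in [('L',(287.2,309.2),.044,(236.4,296.7)),('M',(339.1,258.9),.031,(316.2,290.3)),('S',(383.1,307.9),.024,(324.2,334.8))]:
    print(nm,onplane('top',*t,z)[:2].round(4),onplane('scene',*s,0)[:2].round(4))
for nm,u,v,z in [('ring',385,229,.029),('dough',288,218,.039),('green',346.6,298.5,.024)]: print(nm,onplane('top',u,v,z)[:2].round(3))
```

```text
L [ 0.421  -0.0812] [ 0.4212 -0.0786]
M [ 0.5066 -0.1634] [ 0.5083 -0.1628]
S [ 0.4276 -0.2371] [ 0.4281 -0.2374]
ring [ 0.559 -0.239]
dough [ 0.573 -0.077]
green [ 0.442 -0.177]
```

Units first: shifts go in shares of 75 cm and turns go in shares of 180 degrees. So 44 cm is 0.5867, 40 cm is 0.5333.

Call:
{"method": "servo_tool", "body": {
  "moves": [
    [0.0267,0.0533,0,0],
    [0.0533,0.1067,0,0],
    [0.08,0.16,0,0],
    [0.1067,0.2133,0,0],
    [0.1333,0.2667,0,0],
    [0.16,0.32,0,0],
    [0.1867,0.3733,0,0],
    [0.2267,0.4267,0,0],
    [0.2667,0.48,0,0],
    [0.3,0.5333,-0.0267,0],
    [0.3307,0.5867,-0.0533,0],
    [0.3307,0.5867,-0.08,0],
    [0.3307,0.5867,-0.08,0],
    [0.3307,0.5867,-0.08,0],
    [0.3307,0.5867,-0.08,0]
  ],
  "claw": 0.3,
  "force": 60
}}

```text
time: 1.35
ee_pos: [0.4205, -0.0812, 0.1704]
tcp_rot: [-179.9, 0.1, 18.5]
wrist_force: [-1.0, 0.2, 0.4]
opening: 0.0594
grasp_force: 0.0
```

Converted, -15.3 cm is -0.204, -14.5 cm is -0.1933.

Call:
{"method": "servo_tool", "body": {
  "moves": [
    [0,0.0013,-0.04,0],
    [0,0.0013,-0.08,0],
    [0,0.0013,-0.12,0],
    [0,0.0013,-0.1467,0],
    [0,0.0013,-0.1733,0],
    [0,0.0013,-0.1933,0],
    [0,0.0013,-0.204,0],
    [0,0.0013,-0.204,0],
    [0,0.0013,-0.204,0]
  ]
}}

```text
time: 2.1
ee_pos: [0.4211, -0.0818, 0.0192]
tcp_rot: [180.0, -0.0, 18.3]
wrist_force: [-0.7, -0.8, 1.4]
opening: 0.0599
grasp_force: 0.0
```

Call:
{"method": "servo_tool", "body": {
  "moves": [
    [0,0,0,0],
    [0,0,0,0],
    [0,0,0,0],
    [0,0,0,0],
    [0,0,0,0],
    [0,0,0,0],
    [0,0,0,0],
    [0,0,0,0],
    [0,0,0,0],
    [0,0,0,0]
  ],
  "claw": 1,
  "force": 60
}}

```text
time: 2.93
ee_pos: [0.4217, -0.0812, 0.02]
tcp_rot: [179.9, -0.1, 18.3]
wrist_force: [-2.5, 1.4, 7.2]
opening: 0.0359
grasp_force: 59.9
```

```bash
python3 -c "
from h import *
o=get_obs();print(o['q'].round(1),o['wrist_force'].round(2))
s=snap('scene','s2.png');cv2.imwrite('pics/s2c.png',cv2.resize(s[120:340,100:400],None,fx=2.5,fy=2.5))"
```

```text
[-10.9 -10.5 -28.3  72.1   0.  150.8] [-2.49  1.36  7.17]
```

View pics/s2c.png

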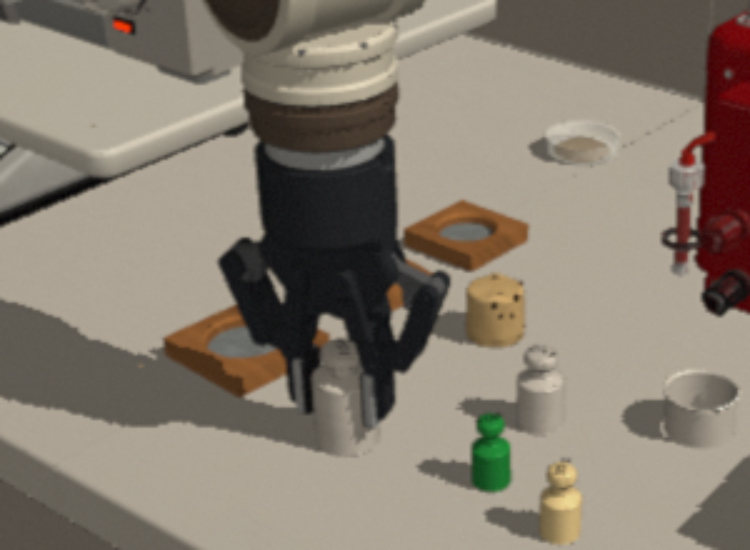

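Converted, 11.8 cm is 0.1573, 3.3 cm is 0.044.

Call:
{"method": "servo_tool", "body": {
  "moves": [
    [0,0,0.008,0],
    [0,0,0.02,0],
    [0,0,0.04,0],
    [0,0,0.0667,0],
    [0.0053,0.02,0.08,0],
    [0.0133,0.0467,0.08,0],
    [0.0213,0.0773,0.08,0],
    [0.0293,0.1067,0.08,0],
    [0.0373,0.1333,0.08,0],
    [0.0427,0.152,0.08,0],
    [0.044,0.1573,0.08,0],
    [0.044,0.1573,0.0667,0],
    [0.044,0.1573,0.0533,0],
    [0.044,0.1573,0.04,0],
    [0.044,0.1573,0.0333,0],
    [0.044,0.1573,0.0333,0],
    [0.044,0.1573,0.0333,0]
  ]
}}

```text
time: 4.4
ee_pos: [0.4535, 0.0364, 0.0428]
tcp_rot: [-180.0, 0.1, 18.3]
wrist_force: [-0.6, -0.1, -4.1]
opening: 0.0362
grasp_force: 60.8
```

```bash
python3 -c "
from h import *
o=get_obs();print(o['q'].round(1),o['wrist_force'].round(2),o['ee_pos'],o['opening'])
a=snap('scene','s3.png')[200:330,120:280];b=snap('top','t3.png')[230:360,160:320]
cv2.imwrite('pics/c3.png',cv2.resize(np.hstack([a,b]),None,fx=2.5,fy=2.5))"
```

```text
[  4.6  -7.4 -23.   74.5  -0.  166.3] [-0.59 -0.05 -4.06] [0.45345952 0.03636162 0.04280546] 0.036232721110300306
```

View pics/c3.png

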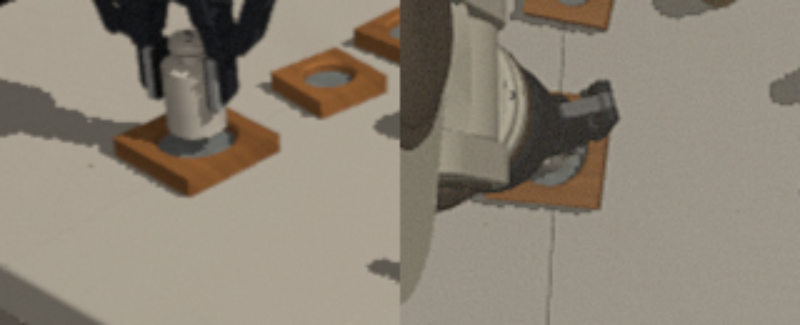

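Converted, -1.4 cm is -0.0187, -1.3 cm is -0.0173.

Call:
{"method": "servo_tool", "body": {
  "moves": [
    [0,0.0007,-0.0053,0],
    [0,0.0007,-0.0107,0],
    [0,0.0007,-0.0147,0],
    [0,0.0007,-0.0173,0],
    [0,0.0007,-0.0187,0],
    [0,0.0007,-0.0187,0],
    [0,0.0007,-0.0187,0]
  ]
}}

```text
time: 5.08
ee_pos: [0.4539, 0.0374, 0.0293]
tcp_rot: [180.0, 0.0, 18.3]
wrist_force: [0.1, -0.3, -4.0]
opening: 0.0361
grasp_force: 60.8
```

Converted, -0.2 cm is -0.0027, -0.1 cm is -0.0013.

Call:
{"method": "servo_tool", "body": {
  "moves": [
    [0,0,-0.0013,0],
    [0,0,-0.0013,0],
    [0,0,-0.0027,0],
    [0,0,-0.0027,0]
  ]
}}

```text
time: 5.42
ee_pos: [0.4539, 0.0374, 0.0272]
tcp_rot: [-180.0, 0.0, 18.3]
wrist_force: [0.2, 0.1, -4.9]
opening: 0.0362
grasp_force: 60.9
```

Converted, -0.1 cm is -0.0013.

Call:
{"method": "servo_tool", "body": {
  "moves": [
    [0,0,-0.0013,0],
    [0,0,-0.0013,0],
    [0,0,-0.0013,0]
  ]
}}

```text
time: 5.67
ee_pos: [0.4539, 0.0374, 0.0262]
tcp_rot: [-180.0, 0.0, 18.3]
wrist_force: [-0.4, 0.2, -4.7]
opening: 0.0357
grasp_force: 60.9
```

Converted, -0.1 cm is -0.0013.

Call:
{"method": "servo_tool", "body": {
  "moves": [
    [0,0,-0.0013,0],
    [0,0,-0.0013,0],
    [0,0,-0.0013,0]
  ]
}}

```text
time: 5.92
ee_pos: [0.4541, 0.0374, 0.026]
tcp_rot: [180.0, -0.0, 18.3]
wrist_force: [-3.1, -0.1, 6.5]
opening: 0.0356
grasp_force: 61.7
```

Call:
{"method": "servo_tool", "body": {
  "moves": [
    [0,0,0,0],
    [0,0,0,0],
    [0,0,0,0],
    [0,0,0,0],
    [0,0,0,0],
    [0,0,0,0]
  ],
  "claw": 0.3
}}

```text
time: 6.42
ee_pos: [0.4539, 0.0374, 0.0252]
tcp_rot: [180.0, -0.0, 18.3]
wrist_force: [0.4, 0.4, -0.4]
opening: 0.06
grasp_force: 0.0
```

Converted, -20.1 cm is -0.268, -19 cm is -0.2533.

Call:
{"method": "servo_tool", "body": {
  "moves": [
    [0,0,0.0067,0],
    [0,0,0.02,0],
    [0,0,0.04,0],
    [0,0,0.0667,0],
    [0,0,0.1067,0],
    [0,0,0.1467,0],
    [0.0027,-0.0267,0.16,0],
    [0.008,-0.0667,0.16,0],
    [0.0173,-0.1067,0.16,0],
    [0.0267,-0.1467,0.16,0],
    [0.04,-0.1867,0.16,0],
    [0.0533,-0.2267,0.16,0],
    [0.0667,-0.2533,0.16,0],
    [0.072,-0.268,0.16,0],
    [0.072,-0.268,0.16,0],
    [0.072,-0.268,0.16,0]
  ]
}}

```text
time: 7.75
ee_pos: [0.5077, -0.1634, 0.1455]
tcp_rot: [-180.0, 0.0, 18.3]
wrist_force: [-0.1, -0.0, -0.7]
opening: 0.0597
grasp_force: 0.0
```

```bash
python3 -c "
from h import *
o=get_obs();print(o['ee_pos'],o['opening'])
a=snap('scene','s4.png')[190:350,150:390];b=snap('top','t4.png')[150:330,180:420]
cv2.imwrite('pics/c4.png',cv2.resize(np.vstack([a,b]),None,fx=1.75*1,fy=1.75))"
```

```text
[ 0.50768804 -0.16342115  0.14553952] 0.059717502247629596
```

View pics/c4.png

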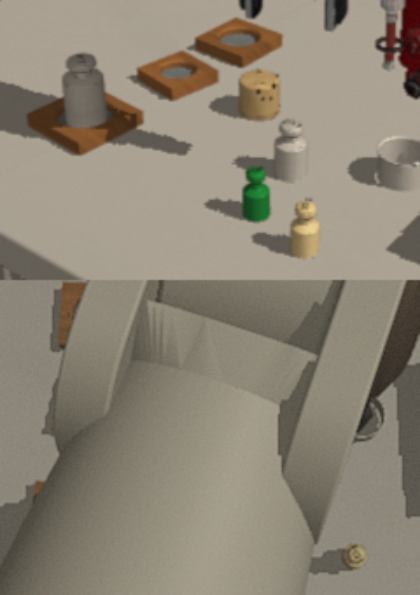

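Converted, -13.2 cm is -0.176, -13 cm is -0.1733.

Call:
{"method": "servo_tool", "body": {
  "moves": [
    [0,0,-0.04,0],
    [0,0,-0.08,0],
    [0,0,-0.1133,0],
    [0,0,-0.14,0],
    [0,0,-0.16,0],
    [0,0,-0.1733,0],
    [0,0,-0.176,0],
    [0,0,-0.176,0],
    [0,0,-0.176,0]
  ]
}}

```text
time: 8.6
ee_pos: [0.5085, -0.1634, 0.0145]
tcp_rot: [180.0, -0.1, 18.4]
wrist_force: [0.7, 0.4, 1.2]
opening: 0.0596
grasp_force: 0.0
```

Call:
{"method": "servo_tool", "body": {
  "moves": [
    [0,0,0,0],
    [0,0,0,0],
    [0,0,0,0],
    [0,0,0,0],
    [0,0,0,0],
    [0,0,0,0],
    [0,0,0,0],
    [0,0,0,0],
    [0,0,0,0],
    [0,0,0,0]
  ],
  "claw": 1,
  "force": 40
}}

```text
time: 9.43
ee_pos: [0.5085, -0.1637, 0.0144]
tcp_rot: [180.0, -0.1, 18.3]
wrist_force: [-0.6, 1.1, 4.8]
opening: 0.0272
grasp_force: 39.3
```

Converted, 19 cm is 0.2533, 15.5 cm is 0.2067.

Call:
{"method": "servo_tool", "body": {
  "moves": [
    [0,0,0.008,0],
    [0,0,0.02,0],
    [0,0,0.04,0],
    [0,0,0.0733,0],
    [0,0,0.1067,0],
    [0,0.0133,0.1333,0],
    [0.0067,0.0533,0.1333,0],
    [0.02,0.0933,0.1333,0],
    [0.04,0.1333,0.1333,0],
    [0.0667,0.1733,0.1333,0],
    [0.1067,0.2067,0.1333,0],
    [0.1467,0.2333,0.1333,0],
    [0.18,0.2467,0.1333,0],
    [0.2,0.2533,0.1333,0],
    [0.2067,0.2533,0.12,0],
    [0.2067,0.2533,0.0933,0],
    [0.2067,0.2533,0.0667,0],
    [0.2067,0.2533,0.0467,0],
    [0.2067,0.2533,0.0373,0],
    [0.2067,0.2533,0.0373,0]
  ]
}}

```text
time: 11.1
ee_pos: [0.6612, 0.0258, 0.0391]
tcp_rot: [-179.9, 0.2, 18.3]
wrist_force: [-0.1, 0.4, -2.3]
opening: 0.0274
grasp_force: 39.8
```

```bash
python3 -c "
from h import *
o=get_obs();print(o['q'].round(1),o['wrist_force'].round(2),o['ee_pos'],o['opening'])
a=snap('scene','s5.png')[180:310,150:350];b=snap('top','t5.png')[110:240,160:360]
cv2.imwrite('pics/c5.png',cv2.resize(np.hstack([a,b]),None,fx=2,fy=2))"
```

```text
[  2.2  20.9   7.7  76.9  -0.  163.9] [-0.13  0.42 -2.28] [0.66124503 0.02580199 0.03914026] 0.027351859265026913
```

View pics/c5.png

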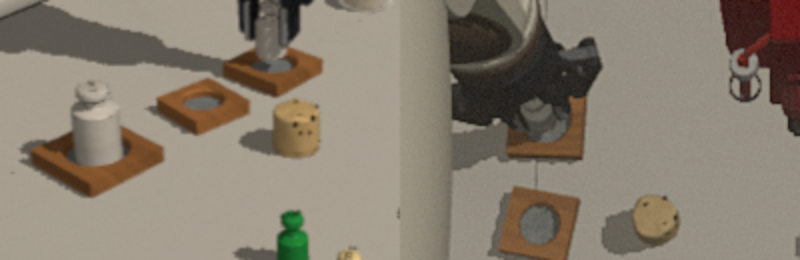

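Converted, -1.5 cm is -0.02, -1.3 cm is -0.0173.

Call:
{"method": "servo_tool", "body": {
  "moves": [
    [0.0013,0,-0.004,0],
    [0.0013,0,-0.008,0],
    [0.0013,0,-0.0133,0],
    [0.0013,0,-0.0173,0],
    [0.0013,0,-0.02,0],
    [0.0013,0,-0.02,0],
    [0.0013,0,-0.02,0]
  ]
}}

```text
time: 11.78
ee_pos: [0.6638, 0.0264, 0.0261]
tcp_rot: [-180.0, 0.0, 18.3]
wrist_force: [0.8, 0.1, -1.9]
opening: 0.0274
grasp_force: 39.8
```

Converted, -0.2 cm is -0.0027, -0.1 cm is -0.0013.

Call:
{"method": "servo_tool", "body": {
  "moves": [
    [0,0,-0.0013,0],
    [0,0,-0.0013,0],
    [0,0,-0.0027,0],
    [0,0,-0.0027,0],
    [0,0,-0.0027,0]
  ]
}}

```text
time: 12.2
ee_pos: [0.6639, 0.0264, 0.0242]
tcp_rot: [-180.0, 0.0, 18.3]
wrist_force: [-0.0, 0.3, -1.8]
opening: 0.0272
grasp_force: 39.8
```

Converted, -0.2 cm is -0.0027, -0.1 cm is -0.0013.

Call:
{"method": "servo_tool", "body": {
  "moves": [
    [0,0,-0.0013,0],
    [0,0,-0.0013,0],
    [0,0,-0.0027,0],
    [0,0,-0.0027,0],
    [0,0,-0.0027,0]
  ]
}}

```text
time: 12.62
ee_pos: [0.6639, 0.0264, 0.0222]
tcp_rot: [-180.0, 0.0, 18.3]
wrist_force: [-0.4, -0.5, -2.7]
opening: 0.0272
grasp_force: 39.8
```

Converted, -0.1 cm is -0.0013.

Call:
{"method": "servo_tool", "body": {
  "moves": [
    [0,0,-0.0013,0],
    [0,0,-0.0013,0],
    [0,0,-0.0013,0]
  ]
}}

```text
time: 12.87
ee_pos: [0.6639, 0.0264, 0.0212]
tcp_rot: [-180.0, 0.0, 18.3]
wrist_force: [-0.1, 0.5, -2.2]
opening: 0.0268
grasp_force: 39.8
```

Converted, -0.1 cm is -0.0013.

Call:
{"method": "servo_tool", "body": {
  "moves": [
    [0,0,-0.0013,0],
    [0,0,-0.0013,0],
    [0,0,-0.0013,0]
  ]
}}

```text
time: 13.12
ee_pos: [0.6641, 0.0264, 0.0205]
tcp_rot: [180.0, -0.0, 18.3]
wrist_force: [-1.1, 0.2, 0.4]
opening: 0.0268
grasp_force: 40.0
```

Call:
{"method": "servo_tool", "body": {
  "moves": [
    [0,0,0,0],
    [0,0,0,0],
    [0,0,0,0],
    [0,0,0,0],
    [0,0,0,0],
    [0,0,0,0]
  ],
  "claw": 0.4
}}

```text
time: 13.62
ee_pos: [0.6639, 0.0264, 0.0203]
tcp_rot: [180.0, -0.0, 18.3]
wrist_force: [0.3, 1.3, 0.0]
opening: 0.0513
grasp_force: 0.0
```

Converted, -26.4 cm is -0.352, -25 cm is -0.3333, 1 rad is 0.3183.

Call:
{"method": "servo_tool", "body": {
  "moves": [
    [0,0,0.0067,0],
    [0,0,0.02,0],
    [0,0,0.0467,0],
    [0,0,0.0867,0],
    [0,0,0.1333,0],
    [-0.0267,-0.0267,0.16,0.0318],
    [-0.06,-0.06,0.1733,0.0637],
    [-0.0933,-0.0933,0.1733,0.0955],
    [-0.1267,-0.1333,0.1733,0.1273],
    [-0.16,-0.1733,0.1733,0.1592],
    [-0.2,-0.2133,0.1733,0.191],
    [-0.24,-0.2533,0.1733,0.2228],
    [-0.28,-0.3,0.1733,0.2546],
    [-0.3067,-0.3333,0.1733,0.2865],
    [-0.3147,-0.352,0.1733,0.3183],
    [-0.3147,-0.352,0.1733,0.3183],
    [-0.3147,-0.352,0.1733,0.3183],
    [-0.3147,-0.352,0.1733,0.3183]
  ]
}}

```text
time: 15.12
ee_pos: [0.4283, -0.2373, 0.151]
tcp_rot: [179.9, -0.0, 75.5]
wrist_force: [0.6, 0.8, -0.1]
opening: 0.0512
grasp_force: 0.0
```

```bash
python3 -c "
from h import *
o=get_obs();print(o['q'].round(1),o['ee_pos'],o['opening'])
a=snap('scene','s6.png')[180:350,150:390];b=snap('top','t6.png')[140:310,180:420]
cv2.imwrite('pics/c6.png',cv2.resize(np.hstack([a,b]),None,fx=1.66,fy=1.66))"
```

```text
[-29.   -4.2  -8.   86.1   0.   75.5] [ 0.42830021 -0.2373349   0.15097903] 0.05118621927905899
```

View pics/c6.png

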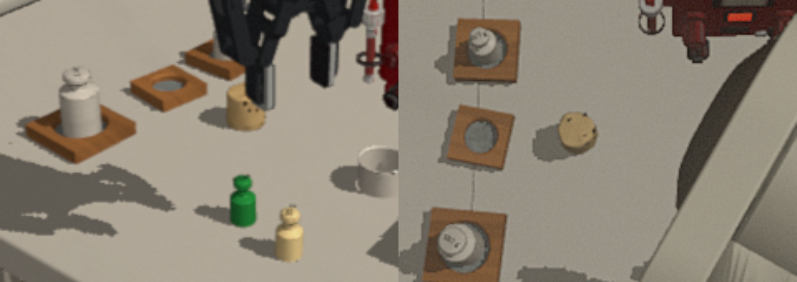

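Both weights stand upright in their stands. Now the small one.

Converted, -13.9 cm is -0.1853, -13.3 cm is -0.1773.

Call:
{"method": "servo_tool", "body": {
  "moves": [
    [0,0,-0.04,0],
    [0,0,-0.08,0],
    [0,0,-0.1133,0],
    [0,0,-0.14,0],
    [0,0,-0.16,0],
    [0,0,-0.1773,0],
    [0,0,-0.1853,0],
    [0,0,-0.1853,0],
    [0,0,-0.1853,0]
  ]
}}

```text
time: 15.97
ee_pos: [0.4283, -0.2372, 0.0116]
tcp_rot: [-180.0, -0.0, 75.7]
wrist_force: [0.3, 0.1, -0.3]
opening: 0.0517
grasp_force: 0.0
```

Call:
{"method": "servo_tool", "body": {
  "moves": [
    [0,0,0,0],
    [0,0,0,0],
    [0,0,0,0],
    [0,0,0,0],
    [0,0,0,0],
    [0,0,0,0],
    [0,0,0,0],
    [0,0,0,0],
    [0,0,0,0],
    [0,0,0,0]
  ],
  "claw": 1,
  "force": 30
}}

```text
time: 16.8
ee_pos: [0.4286, -0.2379, 0.0124]
tcp_rot: [179.9, 0.0, 75.6]
wrist_force: [0.2, 0.3, 5.9]
opening: 0.0211
grasp_force: 29.4
```

Converted, 26.4 cm is 0.352, 14.2 cm is 0.1893.

Call:
{"method": "servo_tool", "body": {
  "moves": [
    [0,0,0.008,0],
    [0,0,0.02,0],
    [0,0,0.04,0],
    [0,0,0.0733,0],
    [0,0,0.1133,0],
    [0,0.0133,0.1467,0],
    [0.0133,0.0467,0.16,0],
    [0.0333,0.0867,0.16,0],
    [0.06,0.1267,0.16,0],
    [0.0867,0.1667,0.16,0],
    [0.1133,0.2067,0.16,0],
    [0.14,0.2467,0.16,0],
    [0.16,0.2867,0.16,0],
    [0.18,0.3267,0.16,0],
    [0.1893,0.3493,0.16,0],
    [0.1893,0.352,0.1333,0],
    [0.1893,0.352,0.1,0],
    [0.1893,0.352,0.0667,0],
    [0.1893,0.352,0.04,0],
    [0.1893,0.352,0.0333,0]
  ]
}}

```text
time: 18.47
ee_pos: [0.568, 0.0263, 0.0332]
tcp_rot: [-179.7, 0.1, 75.6]
wrist_force: [-0.8, -0.3, -1.4]
opening: 0.0212
grasp_force: 29.5
```

Call:
{"method": "servo_tool", "body": {
  "moves": [
    [0,0,0,0],
    [0,0,0,0],
    [0,0,0,0]
  ]
}}

```text
time: 18.72
ee_pos: [0.5709, 0.0263, 0.0382]
tcp_rot: [179.9, -0.0, 75.6]
wrist_force: [-0.1, -0.7, -1.8]
opening: 0.0212
grasp_force: 29.5
```

```bash
python3 -c "
from h import *
a=snap('scene','s7.png')[180:310,150:350];b=snap('top','t7.png')[150:280,160:360]
cv2.imwrite('pics/c7.png',cv2.resize(np.hstack([a,b]),None,fx=2,fy=2))"
```

```text
(no output)
```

View pics/c7.png

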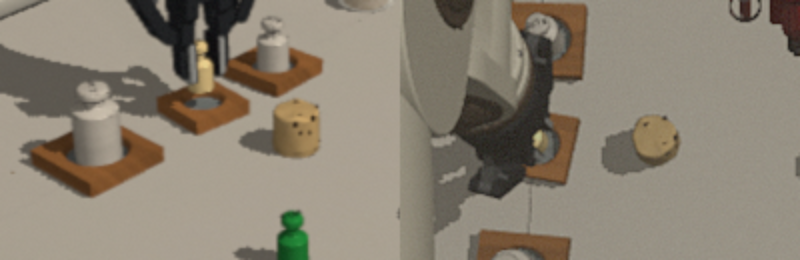

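Held upright over the small bore (scene crop foot at about (203,92)). Lowering.

Converted, -1.7 cm is -0.0227, -1.6 cm is -0.0213.

Call:
{"method": "servo_tool", "body": {
  "moves": [
    [-0.0013,0,-0.0053,0],
    [-0.0013,0,-0.0107,0],
    [-0.0013,0,-0.0147,0],
    [-0.0013,0,-0.0187,0],
    [-0.0013,0,-0.02,0],
    [-0.0013,0,-0.0213,0],
    [-0.0013,0,-0.0227,0],
    [-0.0013,0,-0.0227,0],
    [-0.0013,0,-0.0227,0]
  ]
}}

```text
time: 19.57
ee_pos: [0.569, 0.0264, 0.0193]
tcp_rot: [180.0, 0.0, 75.6]
wrist_force: [-1.2, 0.6, -1.4]
opening: 0.0211
grasp_force: 29.5
```

Converted, -0.15 cm is -0.002, -0.1 cm is -0.0013.

Call:
{"method": "servo_tool", "body": {
  "moves": [
    [0,0,-0.0013,0],
    [0,0,-0.0013,0],
    [0,0,-0.002,0],
    [0,0,-0.002,0]
  ]
}}

```text
time: 19.9
ee_pos: [0.5692, 0.0264, 0.0184]
tcp_rot: [180.0, -0.0, 75.6]
wrist_force: [-0.8, -0.5, 3.7]
opening: 0.0215
grasp_force: 29.9
```

Converted, -0.1 cm is -0.0013, -0.05 cm is -0.0007.

Call:
{"method": "servo_tool", "body": {
  "moves": [
    [0,0,-0.0007,0],
    [0,0,-0.0013,0],
    [0,0,-0.0013,0]
  ]
}}

```text
time: 20.15
ee_pos: [0.5693, 0.0264, 0.0183]
tcp_rot: [179.9, -0.0, 75.6]
wrist_force: [-4.5, -0.3, 12.1]
opening: 0.021
grasp_force: 30.5
```

Contact. Ease off slightly, release, rise and retreat.

Converted, 0.1 cm is 0.0013.

Call:
{"method": "servo_tool", "body": {
  "moves": [
    [0,0,0.0013,0],
    [0,0,0.0013,0],
    [0,0,0.0013,0]
  ]
}}

```text
time: 20.4
ee_pos: [0.5692, 0.0264, 0.0184]
tcp_rot: [180.0, -0.0, 75.6]
wrist_force: [-1.2, -0.2, 6.9]
opening: 0.0209
grasp_force: 30.1
```

Call:
{"method": "servo_tool", "body": {
  "moves": [
    [0,0,0,0],
    [0,0,0,0],
    [0,0,0,0],
    [0,0,0,0],
    [0,0,0,0],
    [0,0,0,0]
  ],
  "claw": 0.4
}}

```text
time: 20.9
ee_pos: [0.5689, 0.0264, 0.0176]
tcp_rot: [-180.0, 0.0, 75.6]
wrist_force: [-1.2, -0.2, -0.4]
opening: 0.051
grasp_force: 0.0
```

Converted, -33 cm is -0.44, -30 cm is -0.4.

Call:
{"method": "servo_tool", "body": {
  "moves": [
    [0,0,0.0067,0],
    [0,0,0.02,0],
    [0,0,0.0467,0],
    [0,0,0.0867,0],
    [0,0,0.1333,0],
    [0,0,0.1733,0],
    [-0.0133,-0.04,0.2133,0],
    [-0.0267,-0.08,0.24,0],
    [-0.0533,-0.1333,0.24,0],
    [-0.08,-0.1867,0.24,0],
    [-0.1067,-0.24,0.24,0],
    [-0.1333,-0.2933,0.24,0],
    [-0.16,-0.3467,0.24,0],
    [-0.1867,-0.4,0.24,0],
    [-0.2,-0.44,0.24,0],
    [-0.2,-0.44,0.24,0],
    [-0.2,-0.44,0.24,0],
    [-0.2,-0.44,0.24,0]
  ]
}}

```text
time: 22.4
ee_pos: [0.4188, -0.3038, 0.1985]
tcp_rot: [180.0, -0.0, 75.5]
wrist_force: [0.6, -0.1, -0.6]
opening: 0.0512
grasp_force: 0.0
```

```bash
python3 -c "
from h import *
a=snap('scene','s8.png')[180:350,150:390];b=snap('top','t8.png')[150:320,180:420]
cv2.imwrite('pics/c8.png',cv2.resize(np.hstack([a,b]),None,fx=1.66,fy=1.66))"
```

```text
(no output)
```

View pics/c8.png

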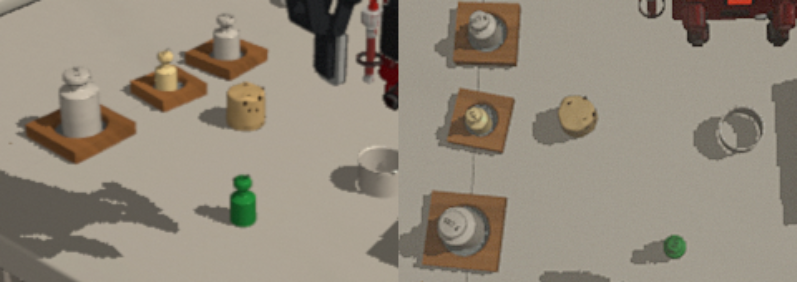

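All three weights stand upright in their own bores, and the dough, ring and green look-alike are where they were.

```bash
python3 -c "
from workcell import *
print(job_done())"
```

```text
the job is handed in; nothing more can be done
None
```

The job is handed in: the large, middle and small weights each stand upright in their own stand, placed in that order in about 22 s, and the ring cutter, dough and green look-alike were not touched.

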